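# Load a board cartridge and seat it in the bench press

### The job

Take the orange board cartridge out of the rack and slide it, upright and either way round, down into the aluminium housing of the blue press until it rests on the connector. Then pull the press's red-handled lever down to press the cartridge fully home, and ease the lever slowly all the way back up to its stop without letting it snap back. Leave the white and blue cartridges in the rack, and do not knock over or shift the bottle or the screwdriver.

Things in the scene. Friction and masses are not known exactly. Their poses are not given: they have to be found in the camera images.
- orange_cartridge: orange board cartridge, upright block 26 mm thick (its x) x 84 mm wide (y) x 110 mm tall (z), 0.17 to 0.35 kg, green circuit boards on its broad faces; origin at the centre of its underside. Starts upright in one of the rack slots. The last 4 mm of its foot are 1 mm narrower on every side. Grip it across its thickness near the top.
- white_cartridge: white plastic board cartridge, same size as the orange one: 26 x 84 x 110 mm tall, upright in another slot of the rack; origin at the centre of its underside. Leave it in the rack.
- blue_cartridge: blue plastic board cartridge, same size as the orange one: 26 x 84 x 110 mm tall, upright in another slot of the rack; origin at the centre of its underside. Leave it in the rack.
- rack: grey fixed rack block 104 (x) x 190 (y) x 35 mm high; origin at the centre of its underside. Three slots at y = -66, 0, +66 mm, each 28 (y) x 86 mm (x), 25 mm deep: cartridges stand with underside 10 mm and top 120 mm above the bench, thin side along the rack's y, 40 mm free between neighbours.
- press: fixed blue press holding an upright aluminium housing (100 mm along y, 40 mm along x, rim 72 mm high); origin on the bench under the housing's centre, z up, lever behind (+x). Base plate x -50 to +110, y +-90, 8 mm thick. Two posts, 24 x 12 mm and 138 mm tall, at x = +85, y = +-77 mm.
- mouth (a point): centre of the housing's open mouth, 72 mm above the bench; axes as the press. The slot is 28 mm (x) x 86 mm (y); its top 8 mm flare out to 37 x 95 mm. Inside, a connector plate stops the cartridge's underside 20 mm above the bench; pressed fully home it is at 12 mm (top of the cartridge then at 122 mm, 50 mm proud of the rim).
- press_lever (a joint): lever angle, rad: 0 up at its stop (leaning 15 degrees back to +x), grows as the handle is pulled over to -x and down, 1.83 is level. A spring returns it to 0 (up to 12 N at the handle). A yoke of two 12 mm bars at y = +-62 mm; its 14 mm cross bar, 85 mm from the hinge, meets the top of the cartridge near 1.69 and has it fully home near 1.78.
- lever_hinge (a point): middle of the lever's hinge axis, which runs along the press's y, at x = +85 mm, 124 mm above the bench; axes as the press
- lever_grip (a point): centre of the lever's handle, a red sleeve of 18 mm diameter and 96 mm length along the press's y, free to spin, 160 mm from the hinge: at press x = +126 mm, height 279 mm when up, x = -75 mm, height about 131 mm when down
- connector (a joint): how far the connector in the housing is pushed down, m: 0 at the start, 0.008 fully home. It moves stiffly (10 N) and stays where it is left.
- cleaner_bottle: closed bottle, 44 mm diameter, 120 mm tall, upright on the bench; origin at the centre of its underside. Leave alone.
- screwdriver: screwdriver, 170 mm long, lying on the bench along its x, handle to its -x, about 30 mm high; origin on its underside. Leave alone.
There are look-alikes about, which are no part of the job. What is meant by the orange_cartridge is not pink, and is the larger of those in its own colour.

How it is judged:
By the outcome, as a careful person would: the job done as asked, in the order asked, and still so for the second after the job is handed in, with the robot touching nothing.
It also fails if it takes over 72 s, if anything falls off the work surface, if the arm or the gripper's body presses on something with over 40 N, if the wrist force passes 120 N, or if a joint passes its speed limit or range.

### The arm

A 6-joint arm with a two-finger parallel gripper is mounted at the origin on the work surface. World frame = base frame: x ahead of the robot, y to its left, z up, the work surface at z = 0. Lengths are in m, angles in rad, forces in N, time in s.
With the tool pointing down it reaches from about 0.275 to 0.775 m from the base axis. Payload 14.6 kg.
Tool frame: the origin (TCP) lies midway between the tips of the shut fingers; the grasp point (between the pads) lies 19 mm behind it (bot.grip_depth is the z of the grasp point in the tool frame, in m); z points along the fingers, y is the line along which they close (so a half turn about z gives the same grasp; the last joint's range is limited). The gripper opens to 85 mm and grips with 20 to 120 N. Pads are 22 mm wide; open, the fingers measure 114 mm over their backs; the gripper's body (76 mm by 85 mm) begins 54 mm behind the grasp point. The pads swing forward as they close: fully open they stand 13 mm farther back than shut.
Start: joints at [1.166, 0.263, -0.048, 1.259, 0, 1.415], TCP at [0.13, 0.509, 0.231] pointing down, gripper open.
Joint ranges: [-2.65, 2.65], [-0.89, 1.7], [-1.18, 1.37], [-2.13, 2.11], [-1.35, 1.29], [-3.14, 3.14]. Speed limits (rad/s): [1.89, 1.89, 2.57, 2.79, 3.14, 3.14].

### API

Orientations are given as a 3x3 rotation matrix whose columns are the frame's x, y, z axes.
In Python, from station import telemetry, eyes, workorder, finder, bot gives the robot as it stands.
- The arm moves only by the tool drive_tool, never from a script. Its argument "deltas" is text: rows parted by semicolons, each of 7 numbers parted by spaces: the shift along the tool's x, y, z in cm, then the turn, a rotation vector about the tool's x, y, z in degrees, then the closure, from -1 (fully open) to 1 (shut). In form: tx ty tz wx wy wz fingers; .... A call has 1 to 20 rows; each row is the pose to reach, as a shift and turn from the pose commanded when the call began, along the tool's axes at that moment; what a row does not reach only later rows make up. A row lasts 1/10 s, in which the tool goes at most 50 mm and 8.59 degrees, less where a joint would pass 70% of its speed; a pose out of reach is approached as far as the arm can. A call with a gripper value outside its range is refused whole. The fingers move at their own pace and stop on an object; "grip_force" is the grip in N (left out, the last holds). Time passes only in rows, so rows that repeat a pose let the fingers close. It gives the time, the measured TCP pose, the force, the opening and the grip force at its end, in the units of the state.
- telemetry.sense(): the state, without advancing time (a new reading comes with each control period).
- eyes.read_camera(name): name is "scene" or "top"; returns the picture (480x640x3 uint8, red, green, blue); there is no depth.
- eyes.camera_info(name): a dict with "camera_matrix" (3x3 intrinsics, pixels), "position" and "orientation" of the camera in the world. Camera axes: x right, y up, looking along -z (the intrinsics and any distortion apply to the point x, -y, -z); pixel columns grow to the right and rows downward; lengths in m; the calibration is good to about 2 mm. A picture is of the moment at which its call begins. camera_info takes no time and is no camera call.
- workorder.sign_off(): hands the job in; it is judged then, once.
Trained networks look in the newest picture that a camera, given by its name, has taken for a name from the list of things; names that differ only in an ending like _2 or _b are one class to them, and where a whole thing is asked for, a point or a joint stands for the part that bears it (a point fixed in the world has none). Each returns a list of dicts, best first, with "p" (0 to 1); they miss things now and then, are a little off and sometimes report something else, mostly with a low value. They report only what shows in the picture. A call takes as long as a camera call. They do not tell look-alikes from the thing itself.
- finder.find_in(camera, label): "box" ([left, top, width, height] in pixels, round what is visible of it).
- finder.cut_out(camera, label): "pixels" (480x640 bool, what is visible of it) and "box" ([left, top, width, height] in pixels, round what is visible of it).
The state is a dict: "clock": time; "joint_pos": joint angles; "joint_velocities": joint speeds; "effort": joint torques, N m; "tcp_pos": TCP position; "tool_rot": TCP orientation; "contact_force": force on the tool from outside, world axes, zero at the start; "torque": the same for the moment, N m; "grip_width": finger opening in m; "grasp_force": force on a finger pad.
Only numpy, scipy, OpenCV 4.12 (cv2) and the standard library are available. Lean on these libraries where they do the work, as an engineer would, in place of code of your own. Each camera call takes 0.05 s, during which the arm holds its last target. There are 200 camera calls.

## Working session

There is one attempt and no reset: what is moved stays moved. The work goes in short steps, Python scripts to look and compute and a tool call to move; the robot and the scene stay as the last step left them, time stands still between calls to the robot, and variables do not carry over. Pictures are saved under pics/ and viewed, at most 10 in all, crops included, and the job is handed in when it is done.

Besides the shell and the picture viewer there is one more tool, called after "Emit:" by a JSON object that holds its "fn" and its "kwargs", one argument or row to a line. drive_tool: Moves the arm, as the interface text tells. Its arguments: {"type":"object","properties":{"deltas":{"type":"string"},"grip_force":{"type":"number"}},"required":["deltas"]}

```bash
mkdir -p pics; python3 - <<'E'
from station import telemetry, eyes, finder
import cv2,numpy as np
for c in ["scene","top"]:
    im=eyes.read_camera(c); cv2.imwrite(f"pics/{c}0.png",im[:,:,::-1])
    i=eyes.camera_info(c); print(c,np.round(i["camera_matrix"],1).tolist(),np.round(i["position"],4).tolist(),np.round(i["orientation"],4).tolist(),[k for k in i])
    for l in ["orange_cartridge","rack","press","lever_grip","white_cartridge","cleaner_bottle","screwdriver"]:
        print(l,[(round(float(d["p"]),2),np.round(d["box"]).tolist()) for d in finder.find_in(c,l)][:4])
s=telemetry.sense();print({k:np.round(v,4).tolist() for k,v in s.items()})
E
```

```text
scene [[582.3, 0.0, 317.8], [0.0, 582.3, 241.1], [0.0, 0.0, 1.0]] [1.0789, 0.6867, 0.9311] [[-0.7746, -0.4389, 0.4554], [0.6321, -0.5132, 0.5806], [-0.0211, 0.7376, 0.6749]] ['camera_matrix', 'position', 'orientation']
orange_cartridge [(0.9, [204.0, 220.0, 40.0, 63.0]), (0.84, [332.0, 184.0, 13.0, 46.0]), (0.58, [269.0, 194.0, 36.0, 45.0])]
rack [(0.94, [224.0, 208.0, 86.0, 48.0])]
press [(0.78, [313.0, 227.0, 118.0, 145.0])]
lever_grip [(0.6, [315.0, 231.0, 70.0, 86.0])]
white_cartridge [(0.74, [225.0, 171.0, 35.0, 47.0])]
cleaner_bottle [(0.91, [238.0, 279.0, 23.0, 54.0])]
screwdriver [(0.81, [313.0, 254.0, 69.0, 32.0])]
top [[574.5, 0.0, 317.0], [0.0, 574.5, 250.7], [0.0, 0.0, 1.0]] [0.2723, 0.0134, 1.3851] [[0.0701, 0.9733, -0.2187], [-0.9975, 0.07, -0.0084], [0.0072, 0.2188, 0.9758]] ['camera_matrix', 'position', 'orientation']
orange_cartridge [(0.93, [390.0, 198.0, 29.0, 43.0]), (0.82, [387.0, 262.0, 23.0, 41.0]), (0.69, [376.0, 328.0, 20.0, 30.0])]
rack [(0.59, [380.0, 261.0, 86.0, 48.0])]
press [(0.73, [218.0, 192.0, 88.0, 110.0])]
lever_grip [(0.84, [214.0, 194.0, 71.0, 44.0])]
white_cartridge [(0.68, [443.0, 253.0, 23.0, 46.0])]
cleaner_bottle [(0.76, [326.0, 179.0, 23.0, 30.0])]
screwdriver [(0.71, [309.0, 264.0, 23.0, 66.0])]
{'clock': 0.8, 'joint_pos': [1.1657, 0.2631, -0.0483, 1.2594, 0.0, 1.4155], 'joint_velocities': [-0.0002, -0.0008, 0.0003, 0.0002, -0.0005, -0.0017], 'effort': [0.0003, -63.7395, 38.476, 0.0008, -0.0002, 0.0], 'tcp_pos': [0.1298, 0.5087, 0.2313], 'tool_rot': [[-0.969, 0.2472, -0.0], [0.2472, 0.969, -0.0], [0.0, -0.0, -1.0]], 'contact_force': [-0.1192, 0.4654, 0.2054], 'torque': [-0.0124, 0.025, 0.0136], 'grasp_force': 0.0, 'grip_width': 0.0859}
```

View pics/scene0.png

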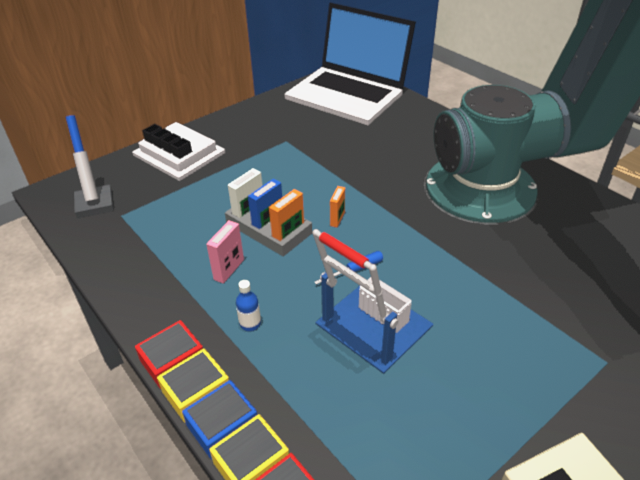

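View pics/top0.png

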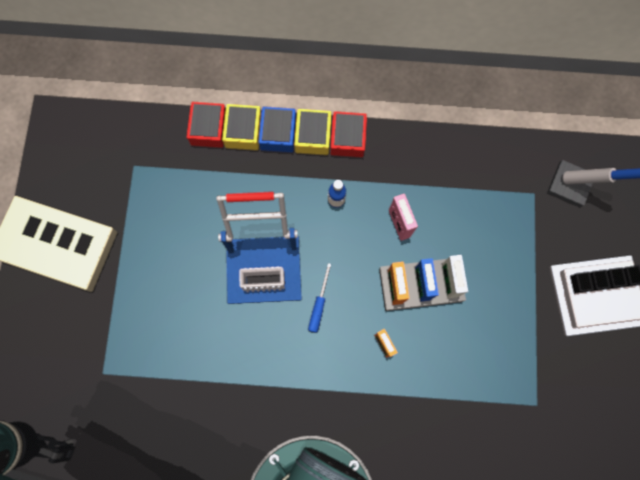

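The candidates are in the top picture. The orange cartridge in the rack is at (398,281), the small orange block on the mat is at (386,343), and the pink one is at (403,217). The rack one fits: it is orange, the larger of the two oranges, and in a slot. I'll confirm it in an enlarged crop, which also shows the press corners.

```bash
python3 - <<'E'
import cv2,numpy as np
t=cv2.imread("pics/top0.png");s=cv2.imread("pics/scene0.png")
def crop(im,x,y,w,h,k):
    c=cv2.resize(im[y:y+h,x:x+w],None,fx=k,fy=k,interpolation=cv2.INTER_CUBIC)
    for i in range(0,w,10): cv2.putText(c,str(x+i),(i*k,8),0,.3,(255,255,255),1); cv2.line(c,(i*k,0),(i*k,c.shape[0]),(200,200,200),1) if i%20==0 else 0
    for j in range(0,h,20): cv2.putText(c,str(y+j),(0,j*k+8),0,.3,(0,255,255),1); cv2.line(c,(0,j*k),(c.shape[1],j*k),(200,200,200),1)
    return c
a=crop(t,370,240,100,120,4); b=crop(t,212,185,100,120,4)
cv2.imwrite("pics/c1.png",np.hstack([a,b]))
E
```

```text
(no output)
```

View pics/c1.png

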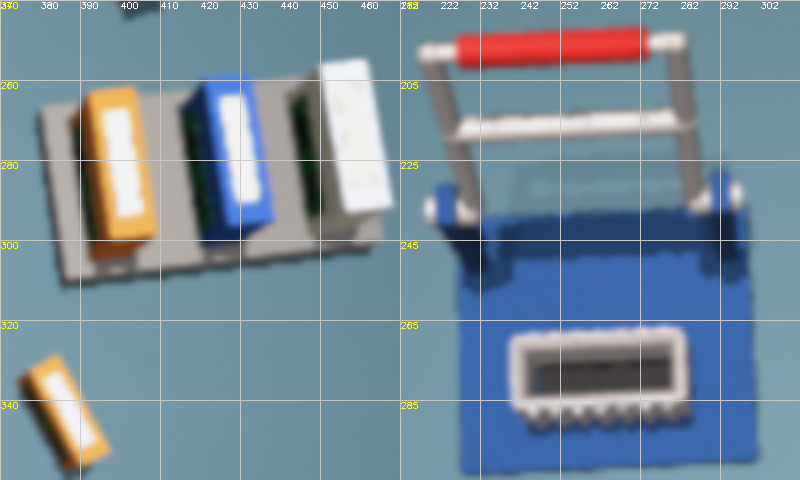

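The crop confirms it: the large orange cartridge is in the left slot with its top centre near (401,281), and the loose orange block at (386,343) is clearly smaller. Next I fit the rack and press poses to the corner pixels.

```bash
cat > h.py <<'E'
import numpy as np
from station import eyes
from scipy.optimize import least_squares
def proj(c,P):
    i=eyes.camera_info(c);R=np.array(i["orientation"]);q=(np.atleast_2d(P)-i["position"])@R
    u=np.c_[q[:,0],-q[:,1],-q[:,2]]@np.array(i["camera_matrix"]).T
    return u[:,:2]/u[:,2:]
def place(p,L):
    c,s=np.cos(p[2]),np.sin(p[2]);L=np.asarray(L,float)
    return np.c_[p[0]+c*L[:,0]-s*L[:,1],p[1]+s*L[:,0]+c*L[:,1],L[:,2]]
def fit(c,L,uv,x0):
    r=least_squares(lambda p:(proj(c,place(p,L))-uv).ravel(),x0,loss='soft_l1');
    return r.x,(proj(c,place(r.x,L))-uv).round(1).tolist()
E
python3 - <<'E'
from h import *
L=[];
for y in (66,0,-66):
    for dx,dy in((42,13),(42,-13),(-42,-13),(-42,13)):L.append([dx/1e3,(y+dy)/1e3,.12])
uv=np.array([(393,263),(404.2,261.7),(409,298.5),(398,300.2),(421.3,260),(432.5,258.3),(438.3,295.3),(427,296.8),(450,256.5),(461.8,255),(468.3,292),(457,293.3)])
r,e=fit("top",L,uv,[.5,-.2,0]);print("rack",r,e);print("orange",place(r,[[0,.066,.12]]))
L=np.array([(20,50,72),(20,-50,72),(-20,-50,72),(-20,50,72),(126,48,279),(126,-48,279),(-50,90,8),(-50,-90,8)])/1e3
uv=np.array([(239.5,269.3),(283.3,266.8),(283.8,284.3),(240,287.5),(226.3,197.5),(274,195.8),(227.5,303.3),(301.3,300)])
p,e=fit("top",L,uv,[.5,.2,0]);print("press",p,e)
print("mouth,hinge,grip",place(p,np.array([[0,0,72],[85,0,124],[126,0,279]])/1e3).round(4))
for n,P in(("orange top",place(r,[[0,.066,.12]])),("mouth",place(p,[[0,0,.072]])),("grip",place(p,[[.126,0,.279]])),("rim",place(p,L[:4])),("tops",place(r,[[.042,.066+.013,.12],[.042,.066-.013,.12],[-.042,.053,.12],[-.042,.079,.12]]))): print(n,proj("scene",P).round(1).tolist())
import cv2
s=cv2.imread("pics/scene0.png")
def crop(x,y,w,h,k):
    c=cv2.resize(s[y:y+h,x:x+w],None,fx=k,fy=k,interpolation=cv2.INTER_CUBIC)
    for P in (place(p,L),place(r,[[.042,.066+.013,.12],[.042,.066-.013,.12],[-.042,.053,.12],[-.042,.079,.12]])):
        for u in proj("scene",P): cv2.circle(c,(int((u[0]-x+.5)*k),int((u[1]-y+.5)*k)),3,(0,255,255),1)
    return c
cv2.imwrite("pics/c2.png",np.hstack([crop(260,180,60,120,5),crop(310,225,100,120,5)]))
E
```

```text
rack [ 0.51296978 -0.23211471  0.18521589] [[-0.6, 0.0], [-0.4, 0.1], [0.4, 0.1], [-0.2, -0.2], [0.1, -0.2], [0.3, 0.2], [0.5, -0.0], [0.2, -0.2], [0.3, 0.0], [-0.1, 0.3], [-0.2, -0.1], [-0.5, -0.0]]
orange [[ 0.50081531 -0.16724354  0.12      ]]
press [0.49604411 0.14875571 0.12529132] [[0.2, -0.0], [-0.6, 0.2], [-0.4, -0.3], [0.1, -1.2], [0.2, 0.8], [0.2, 0.1], [-0.4, 0.4], [0.6, -0.3]]
mouth,hinge,grip [[0.496  0.1488 0.072 ]
 [0.5804 0.1594 0.124 ]
 [0.6211 0.1645 0.279 ]]
orange top [[284.4, 199.3]]
mouth [[383.0, 292.3]]
grip [[341.3, 248.4]]
rim [[396.8, 310.9], [357.3, 285.3], [370.1, 274.7], [409.4, 299.4]]
tops [[275.8, 210.9], [267.3, 206.2], [292.7, 188.2], [301.2, 192.5]]
```

View pics/c2.png

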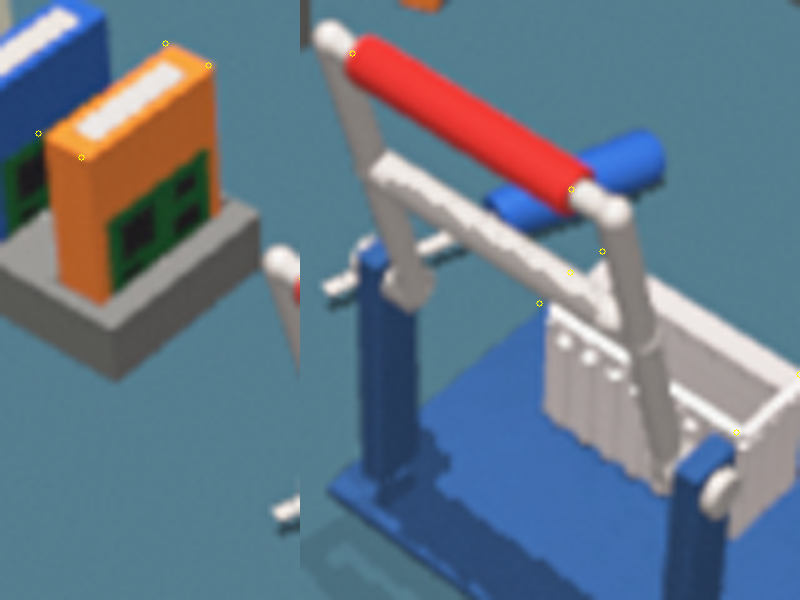

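The top-camera fit lands within about 2 px in the scene view, which is about 3 mm and close to the calibration spec. That is enough to start. I'll go above the orange cartridge with the fingers partly open.

```bash
cat >> h.py <<'E'
from station import telemetry
from scipy.spatial.transform import Rotation as Ro
def row(pos,yaw_y=None):
    s=telemetry.sense();R=np.array(s["tool_rot"]);
    d=R.T@(np.array(pos)-s["tcp_pos"])*100
    if yaw_y is None: w=[0,0,0]
    else:
        y=np.array([np.cos(yaw_y),np.sin(yaw_y),0]);z=np.array([0,0,-1.]);T=np.c_[np.cross(y,z),y,z]
        w=Ro.from_matrix(R.T@T).as_rotvec(degrees=True)
    return np.round(np.r_[d,w],2).tolist()
E
python3 - <<'E'
from h import *
print(row([.4996,-.1662,.231],np.pi/2+.185),row([.4996,-.1662,.085],np.pi/2+.185))
E
```

```text
[-52.52, -56.25, 0.03, -0.0, -0.0, -24.91] [-52.52, -56.25, 14.63, -0.0, -0.0, -24.91]
```

Emit:
{"fn": "drive_tool", "kwargs": {
  "deltas": "-52.5 -56.2 0 0 0 -24.9 0;-52.5 -56.2 0 0 0 -24.9 0;-52.5 -56.2 0 0 0 -24.9 0;-52.5 -56.2 0 0 0 -24.9 0;-52.5 -56.2 0 0 0 -24.9 0;-52.5 -56.2 0 0 0 -24.9 0;-52.5 -56.2 0 0 0 -24.9 0;-52.5 -56.2 0 0 0 -24.9 0;-52.5 -56.2 0 0 0 -24.9 0;-52.5 -56.2 0 0 0 -24.9 0;-52.5 -56.2 0 0 0 -24.9 0;-52.5 -56.2 0 0 0 -24.9 0;-52.5 -56.2 0 0 0 -24.9 0;-52.5 -56.2 0 0 0 -24.9 0;-52.5 -56.2 0 0 0 -24.9 0;-52.5 -56.2 0 0 0 -24.9 0;-52.5 -56.2 0 0 0 -24.9 0;-52.5 -56.2 0 0 0 -24.9 0;-52.5 -56.2 0 0 0 -24.9 0;-52.5 -56.2 0 0 0 -24.9 0",
  "grip_force": 60
}}

```text
clock: 2.8
tcp_pos: [0.4992, -0.1646, 0.2317]
tool_rot: [[-0.983, -0.185, 0.0], [-0.185, 0.983, -0.0], [-0.0, -0.0, -1.0]]
contact_force: [-0.3, 0.4, 0.1]
grip_width: 0.0426
grasp_force: 0.0
```

```bash
python3 - <<'E'
from h import *
import cv2
s=telemetry.sense();print(s["clock"],s["tcp_pos"],s["grip_width"])
print(row([.4996,-.1662,.085],np.pi/2+.185))
def crop(c,x,y,w,h,k):
    im=eyes.read_camera(c)[:,:,::-1];return cv2.resize(im[y:y+h,x:x+w],None,fx=k,fy=k,interpolation=cv2.INTER_CUBIC)
cv2.imwrite("pics/c3.png",np.hstack([crop("scene",230,100,100,150,4),crop("top",360,180,100,150,4)]))
E
```

```text
2.8 [ 0.4992099  -0.16464429  0.23165712] 0.04259901808483887
[-0.0, -0.16, 14.67, -0.01, 0.02, 0.05]
```

View pics/c3.png

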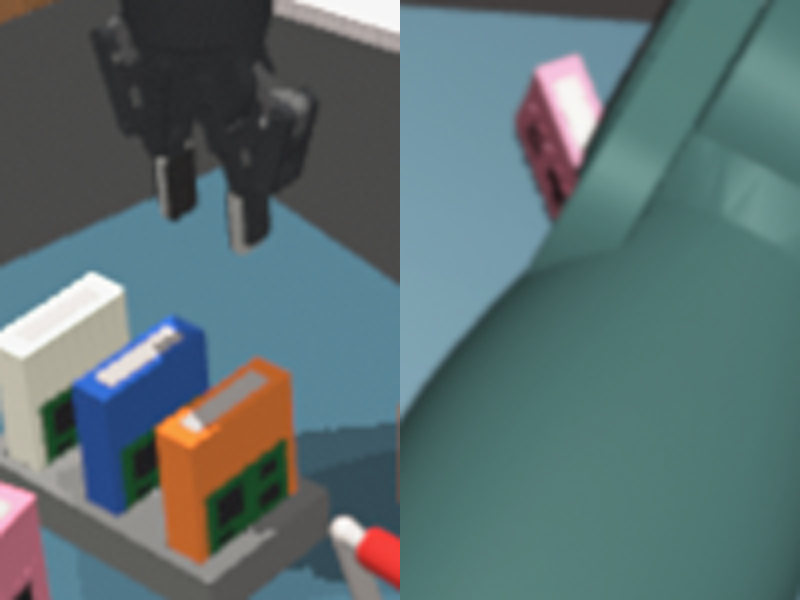

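The fingers hang above the orange cartridge, with tips around scene (272,152) and (292,160), straddling it as planned. I'll descend, grip and lift.

Emit:
{"fn": "drive_tool", "kwargs": {
  "deltas": "0 -0.2 2 0 0 0 -0.2;0 -0.2 5 0 0 0 -0.2;0 -0.2 8 0 0 0 -0.2;0 -0.2 10.5 0 0 0 -0.2;0 -0.2 12.5 0 0 0 -0.2;0 -0.2 14 0 0 0 -0.2;0 -0.2 14.7 0 0 0 -0.2;0 -0.2 14.7 0 0 0 -0.2;0 -0.2 14.7 0 0 0 1;0 -0.2 14.7 0 0 0 1;0 -0.2 14.7 0 0 0 1;0 -0.2 14.7 0 0 0 1;0 -0.2 14.7 0 0 0 1;0 -0.2 14.7 0 0 0 1",
  "grip_force": 60
}}

```text
clock: 4.3
tcp_pos: [0.5003, -0.1672, 0.0852]
tool_rot: [[-0.983, -0.184, 0.001], [-0.184, 0.983, 0.001], [-0.001, 0.0, -1.0]]
contact_force: [-0.9, 4.9, 5.3]
grip_width: 0.0254
grasp_force: 58.5
```

Emit:
{"fn": "drive_tool", "kwargs": {
  "deltas": "0 0 -0.5 0 0 0 1;0 0 -1 0 0 0 1;0 0 -2 0 0 0 1;0 0 -3 0 0 0 1;0 0 -5 0 0 0 1;0 0 -7 0 0 0 1;0 0 -9 0 0 0 1;0 0 -11 0 0 0 1;0 0 -13 0 0 0 1;0 0 -13.5 0 0 0 1;0 0 -13.5 0 0 0 1"
}}

```text
clock: 5.4
tcp_pos: [0.5003, -0.1679, 0.22]
tool_rot: [[-0.983, -0.184, 0.001], [-0.184, 0.983, -0.001], [-0.001, -0.001, -1.0]]
contact_force: [-0.5, 0.4, -2.0]
grip_width: 0.0255
grasp_force: 58.9
```

```bash
python3 - <<'E'
from h import *
s=telemetry.sense();print(s["clock"],s["tcp_pos"],s["grip_width"],s["grasp_force"],s["contact_force"])
print(row([.4955,.149,.22],np.pi+.125))
E
```

```text
5.4 [ 0.50027849 -0.1678858   0.22003267] 0.025508152620518032 58.92739713191986 [-0.47725303  0.43169712 -2.04404372]
[-5.35, 31.24, -0.03, -0.11, 0.01, -86.58]
```

Emit:
{"fn": "drive_tool", "kwargs": {
  "deltas": "-0.3 2.5 0 0 0 -6 1;-1 5 0 0 0 -14 1;-1.5 8 0 0 0 -22 1;-2 11 0 0 0 -30 1;-2.5 14 0 0 0 -38 1;-3 17 0 0 0 -46 1;-3.5 20 0 0 0 -54 1;-4 23 0 0 0 -62 1;-4.5 26 0 0 0 -70 1;-5 28.5 0 0 0 -77 1;-5.2 30.5 0 0 0 -83 1;-5.3 31.2 0 0 0 -86.6 1;-5.3 31.2 0 0 0 -86.6 1;-5.3 31.2 0 0 0 -86.6 1;-5.3 31.2 0 0 0 -86.6 1"
}}

```text
clock: 6.9
tcp_pos: [0.4946, 0.1482, 0.219]
tool_rot: [[0.123, -0.992, -0.0], [-0.992, -0.123, -0.0], [0.0, 0.001, -1.0]]
contact_force: [-0.1, 1.0, -2.4]
grip_width: 0.0253
grasp_force: 59.1
```

```bash
python3 - <<'E'
from h import *
import cv2
s=telemetry.sense();print(s["clock"],s["tcp_pos"],s["grip_width"])
print(row([.4955,.149,.17],np.pi+.125))
im=eyes.read_camera("scene")[:,:,::-1].copy();cv2.imwrite("pics/s4raw.png",im)
x,y,w,h,k=320,190,130,150,5
c=cv2.resize(im[y:y+h,x:x+w],None,fx=k,fy=k,interpolation=cv2.INTER_CUBIC)[:600]
# predicted cartridge foot outline, offset from TCP: underside at tcp z -0.075
t=s["tcp_pos"];zf=t[2]-.0752
p=[t[0],t[1],.125]
for L,col in (([[.013,.042,zf],[.013,-.042,zf],[-.013,-.042,zf],[-.013,.042,zf]],(0,255,0)),([[.013,.042,zf+.11],[.013,-.042,zf+.11],[-.013,-.042,zf+.11],[-.013,.042,zf+.11]],(0,255,0)),):
    for u in proj("scene",place(p,L)): cv2.circle(c,(int((u[0]-x+.5)*k),int((u[1]-y+.5)*k)),4,col,1)
for u in proj("scene",place([.49604,.14876,.1253],[[.02,.05,.072],[.02,-.05,.072],[-.02,-.05,.072],[-.02,.05,.072]])): cv2.circle(c,(int((u[0]-x+.5)*k),int((u[1]-y+.5)*k)),4,(255,0,255),1)
cv2.imwrite("pics/c4.png",c)
E
```

```text
6.9 [0.49464234 0.14821456 0.21895323] 0.025256618759368448
[-0.07, -0.1, 4.9, 0.03, -0.01, -0.1]
```

View pics/c4.png

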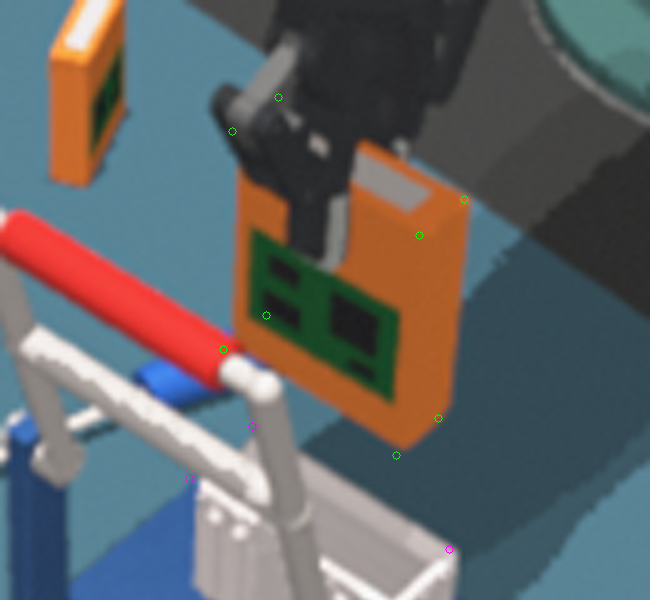

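The foot's near corner is at crop (405,449), slightly off the prediction relative to the rim. I'll go lower and compare again in both cameras.

Emit:
{"fn": "drive_tool", "kwargs": {
  "deltas": "0 -0.1 2 0 0 0 1;0 -0.1 4 0 0 0 1;0 -0.1 5.3 0 0 0 1;0 -0.1 5.7 0 0 0 1;0 -0.1 5.7 0 0 0 1;0 -0.1 5.7 0 0 0 1"
}}

```text
clock: 7.55
tcp_pos: [0.496, 0.1488, 0.1629]
tool_rot: [[0.125, -0.992, 0.001], [-0.992, -0.125, 0.0], [-0.0, -0.001, -1.0]]
contact_force: [-0.3, 0.7, -1.4]
grip_width: 0.0253
grasp_force: 59.1
```

```bash
python3 - <<'E'
from h import *
import cv2
s=telemetry.sense();print(s["clock"],s["tcp_pos"],s["tool_rot"],s["contact_force"])
t=s["tcp_pos"];zf=t[2]-.0752
out=[]
for cam,(x,y,w,h,k) in (("scene",(340,210,90,120,4)),("top",(210,185,110,120,4))):
    im=eyes.read_camera(cam)[:,:,::-1]
    c=cv2.resize(im[y:y+h,x:x+w],None,fx=k,fy=k,interpolation=cv2.INTER_CUBIC)
    for pp,hx,hy,z,col in (([t[0],t[1],.125],.013,.042,zf,(0,255,0)),([.49604,.14876,.1253],.02,.05,.072,(255,0,255)),([t[0],t[1],.125],.013,.042,zf+.11,(0,255,255))):
        for u in proj(cam,place(pp,[[hx,hy,z],[hx,-hy,z],[-hx,-hy,z],[-hx,hy,z]])): cv2.circle(c,(int((u[0]-x+.5)*k),int((u[1]-y+.5)*k)),3,col,1)
    out.append(c)
cv2.imwrite("pics/c5.png",np.hstack(out))
E
```

```text
7.55 [0.49603515 0.14880883 0.16293027] [[ 1.24568052e-01 -9.92210757e-01  7.84134636e-04]
 [-9.92211066e-01 -1.24568011e-01  1.00896472e-04]
 [-2.43247324e-06 -7.90595540e-04 -9.99999687e-01]] [-0.31169196  0.66735675 -1.43105102]
```

View pics/c5.png

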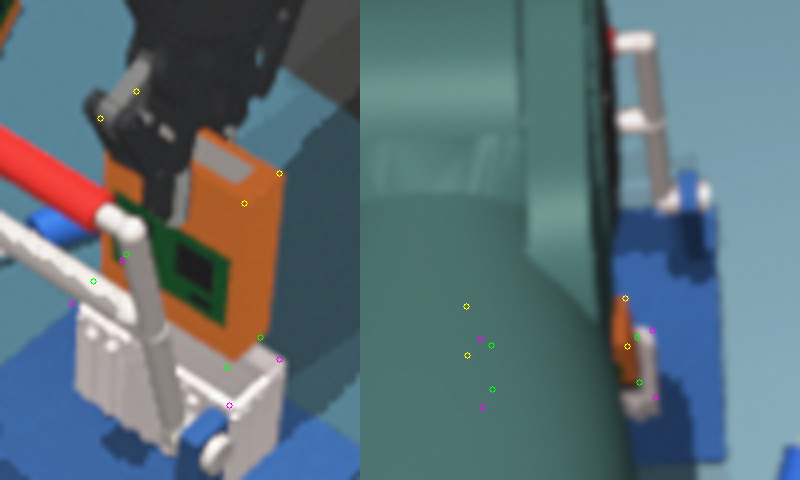

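In both views the cartridge sits over the mouth within about 1 px. In the top view its end face lies inside the rim corners at crop (652,330) and (656,400). I'll descend gently and watch the force.

Emit:
{"fn": "drive_tool", "kwargs": {
  "deltas": "0 0 0.8 0 0 0 1;0 0 1.4 0 0 0 1;0 0 1.8 0 0 0 1;0 0 2.2 0 0 0 1;0 0 2.6 0 0 0 1;0 0 3 0 0 0 1;0 0 3 0 0 0 1"
}}

```text
clock: 8.35
tcp_pos: [0.496, 0.1492, 0.1319]
tool_rot: [[0.125, -0.992, 0.0], [-0.992, -0.125, 0.001], [-0.001, -0.0, -1.0]]
contact_force: [3.0, 3.0, -4.5]
grip_width: 0.0253
grasp_force: 59.8
```

Emit:
{"fn": "drive_tool", "kwargs": {
  "deltas": "0 0 0.5 0 0 0 1;0 0 1 0 0 0 1;0 0 1.5 0 0 0 1;0 0 2 0 0 0 1;0 0 2.5 0 0 0 1;0 0 2.9 0 0 0 1;0 0 3.2 0 0 0 1;0 0 3.4 0 0 0 1;0 0 3.4 0 0 0 1"
}}

```text
clock: 9.25
tcp_pos: [0.496, 0.1492, 0.0979]
tool_rot: [[0.125, -0.992, 0.0], [-0.992, -0.125, 0.001], [-0.0, -0.0, -1.0]]
contact_force: [6.3, 5.0, -5.1]
grip_width: 0.0255
grasp_force: 59.7
```

Emit:
{"fn": "drive_tool", "kwargs": {
  "deltas": "0 0 0.1 0 0 0 1;0 0 0.2 0 0 0 1;0 0 0.25 0 0 0 1;0 0 0.25 0 0 0 1"
}}

```text
clock: 9.65
tcp_pos: [0.496, 0.1492, 0.0956]
tool_rot: [[0.125, -0.992, 0.0], [-0.992, -0.125, 0.001], [-0.001, -0.001, -1.0]]
contact_force: [3.7, 4.9, -0.6]
grip_width: 0.0254
grasp_force: 60.5
```

Emit:
{"fn": "drive_tool", "kwargs": {
  "deltas": "0 0 0 0 0 0 -0.1;0 0 0 0 0 0 -0.1;0 0 0 0 0 0 -0.1;0 0 0 0 0 0 -0.1;0 0 -1 0 0 0 -0.1;0 0 -3 0 0 0 -0.1;0 0 -6 0 0 0 -0.1;0 0.3 -10 0 0 0 -0.1;0 0.6 -14 0 0 0 -0.1;0 1 -18 0 0 0 -0.1;0 1 -22 0 0 0 -0.1;0 1 -24 0 0 0 -0.1;0 1 -24 0 0 0 -0.1;0 1 -24 0 0 0 -0.1"
}}

```text
clock: 11.05
tcp_pos: [0.4857, 0.1477, 0.3359]
tool_rot: [[0.125, -0.992, 0.0], [-0.992, -0.125, 0.0], [0.0, -0.0, -1.0]]
contact_force: [-0.3, 0.2, -0.5]
grip_width: 0.0469
grasp_force: 0.0
```

```bash
python3 - <<'E'
from h import *
import cv2
s=telemetry.sense();print(s["clock"],s["tcp_pos"],s["grip_width"],s["contact_force"])
g=place([.49604,.14876,.1253],[[.126,0,.279]])[0];print(g)
print(row([g[0],g[1],.33],np.pi+.125),row([g[0],g[1],.26],np.pi+.125))
im=eyes.read_camera("scene")[:,:,::-1];x,y,w,h,k=300,130,130,150,4
cv2.imwrite("pics/c6.png",cv2.resize(im[y:y+h+60,x:x+w],None,fx=k,fy=k,interpolation=cv2.INTER_CUBIC)[:600+0][-600:] if 0 else cv2.resize(im[y:y+200,x:x+w],None,fx=3,fy=3,interpolation=cv2.INTER_CUBIC))
E
```

```text
11.05 [0.48571131 0.14768083 0.33592874] 0.04694747771594982 [-0.34187456  0.20378891 -0.45365282]
[0.62105219 0.16450652 0.279     ]
[0.02, -13.64, 0.6, -0.03, -0.0, 0.03] [0.02, -13.63, 7.6, -0.03, -0.0, 0.03]
```

View pics/c6.png

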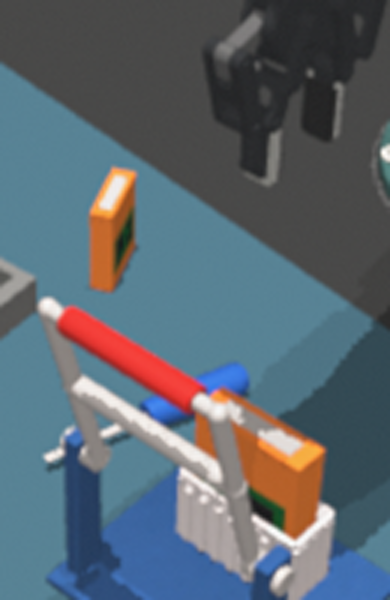

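The cartridge stands upright in the housing, around crop (270,450). Next is the handle: I'll go over it, come down and grip.

Emit:
{"fn": "drive_tool", "kwargs": {
  "deltas": "0 -4 0 0 0 0 -0.4;0 -8 0 0 0 0 -0.4;0 -12 0 0 0 0 -0.4;0 -13.6 0 0 0 0 -0.4;0 -13.6 0 0 0 0 -0.4;0 -13.6 2 0 0 0 -0.4;0 -13.6 4 0 0 0 -0.4;0 -13.6 6 0 0 0 -0.4;0 -13.6 7.5 0 0 0 -0.4;0 -13.6 7.7 0 0 0 -0.4;0 -13.6 7.7 0 0 0 -0.4",
  "grip_force": 40
}}

```text
clock: 12.2
tcp_pos: [0.6199, 0.1646, 0.2589]
tool_rot: [[0.125, -0.992, -0.001], [-0.992, -0.125, -0.0], [0.0, 0.001, -1.0]]
contact_force: [-0.3, 0.3, 0.5]
grip_width: 0.06
grasp_force: 0.0
```

Emit:
{"fn": "drive_tool", "kwargs": {
  "deltas": "0 0 0 0 0 0 1;0 0 0 0 0 0 1;0 0 0 0 0 0 1;0 0 0 0 0 0 1;0 0 0 0 0 0 1;0 0 0 0 0 0 1;0 0 0 0 0 0 1",
  "grip_force": 40
}}

```text
clock: 12.9
tcp_pos: [0.6212, 0.1648, 0.2593]
tool_rot: [[0.125, -0.992, 0.002], [-0.992, -0.125, 0.0], [-0.0, -0.002, -1.0]]
contact_force: [2.5, 0.8, 5.8]
grip_width: 0.0165
grasp_force: 39.2
```

```bash
python3 - <<'E'
from h import *
s=telemetry.sense();print(s["clock"],s["tcp_pos"],s["grip_width"],s["grasp_force"],s["contact_force"])
# arc rows: ty (tool y = -press x), tz (down), relative to start; lever angle a
r=.160;b=np.radians(15)
for a in np.r_[np.linspace(0,1.83,16)]:
    x=r*(np.sin(b-a)-np.sin(b));z=r*(np.cos(b-a)-np.cos(b));print(round(a,3),round(-x*100,2),round(-z*100,2))
E
```

```text
12.9 [0.6211842  0.16478009 0.25932069] 0.016525142021911444 39.15488362312317 [2.52022729 0.75025827 5.82924377]
0.0 -0.0 -0.0
0.122 1.91 -0.39
0.244 3.86 -0.54
0.366 5.81 -0.46
0.488 7.73 -0.14
0.61 9.6 0.42
0.732 11.39 1.19
0.854 13.07 2.18
0.976 14.62 3.36
1.098 16.01 4.73
1.22 17.23 6.25
1.342 18.25 7.92
1.464 19.07 9.69
1.586 19.66 11.55
1.708 20.02 13.47
1.83 20.14 15.41
```

Emit:
{"fn": "drive_tool", "kwargs": {
  "deltas": "0 0.9 -0.2 0 0 0 1;0 1.9 -0.4 0 0 0 1;0 3.9 -0.5 0 0 0 1;0 5.8 -0.5 0 0 0 1;0 7.7 -0.1 0 0 0 1;0 9.6 0.4 0 0 0 1;0 11.4 1.2 0 0 0 1;0 13.1 2.2 0 0 0 1;0 14.6 3.4 0 0 0 1;0 16 4.7 0 0 0 1;0 17.2 6.3 0 0 0 1;0 18.3 7.9 0 0 0 1;0 19.1 9.7 0 0 0 1;0 19.4 10.6 0 0 0 1;0 19.7 11.6 0 0 0 1;0 19.7 11.6 0 0 0 1"
}}

```text
clock: 14.5
tcp_pos: [0.4257, 0.1406, 0.1424]
tool_rot: [[0.125, -0.992, 0.001], [-0.992, -0.125, 0.001], [-0.001, -0.001, -1.0]]
contact_force: [4.9, 5.1, 3.7]
grip_width: 0.0161
grasp_force: 40.9
```

Emit:
{"fn": "drive_tool", "kwargs": {
  "deltas": "0 0.2 0.6 0 0 0 1;0 0.2 1.1 0 0 0 1;0 0.3 1.6 0 0 0 1;0 0.3 1.9 0 0 0 1;0 0.4 2.2 0 0 0 1;0 0.4 2.5 0 0 0 1;0 0.4 2.7 0 0 0 1;0 0.4 2.9 0 0 0 1;0 0.4 3.1 0 0 0 1;0 0.4 3.1 0 0 0 1"
}}

```text
clock: 15.5
tcp_pos: [0.4217, 0.1401, 0.113]
tool_rot: [[0.125, -0.992, 0.002], [-0.992, -0.125, 0.001], [-0.001, -0.002, -1.0]]
contact_force: [-6.4, 3.4, 27.2]
grip_width: 0.017
grasp_force: 43.5
```

Emit:
{"fn": "drive_tool", "kwargs": {
  "deltas": "0 0 0.1 0 0 0 1;0 0 0.2 0 0 0 1;0 0 0.3 0 0 0 1;0 0 0.3 0 0 0 1"
}}

```text
clock: 15.9
tcp_pos: [0.4218, 0.1401, 0.1114]
tool_rot: [[0.126, -0.992, 0.003], [-0.992, -0.126, 0.001], [-0.001, -0.003, -1.0]]
contact_force: [-14.6, 1.9, 56.7]
grip_width: 0.0167
grasp_force: 46.7
```

The force rose about 30 N over the last 1.6 mm, so it is on a hard stop and fully home. I'll ease back along the arc slowly.

```bash
python3 - <<'E'
import numpy as np
r=.160;b=np.radians(15)
f=lambda a:np.array([-r*(np.sin(b-a)-np.sin(b)),-r*(np.cos(b-a)-np.cos(b))])*100
A=[1.80,1.2,.6,0]
for i in range(3):
    print([ (f(a)-f(A[i])).round(1).tolist() for a in np.linspace(A[i],A[i+1],21)[1:]])
E
```

```text
[[-0.0, -0.5], [-0.1, -1.0], [-0.1, -1.4], [-0.2, -1.9], [-0.3, -2.4], [-0.4, -2.9], [-0.5, -3.3], [-0.6, -3.8], [-0.7, -4.2], [-0.9, -4.7], [-1.0, -5.2], [-1.2, -5.6], [-1.4, -6.0], [-1.6, -6.5], [-1.8, -6.9], [-2.0, -7.3], [-2.3, -7.7], [-2.5, -8.1], [-2.8, -8.5], [-3.1, -8.9]]
[[-0.3, -0.4], [-0.6, -0.8], [-0.9, -1.1], [-1.2, -1.5], [-1.6, -1.8], [-1.9, -2.2], [-2.3, -2.5], [-2.6, -2.8], [-3.0, -3.1], [-3.4, -3.4], [-3.8, -3.7], [-4.2, -3.9], [-4.6, -4.2], [-5.0, -4.4], [-5.4, -4.7], [-5.8, -4.9], [-6.3, -5.1], [-6.7, -5.3], [-7.1, -5.5], [-7.6, -5.6]]
[[-0.5, -0.2], [-0.9, -0.3], [-1.4, -0.4], [-1.8, -0.5], [-2.3, -0.6], [-2.8, -0.7], [-3.3, -0.8], [-3.7, -0.8], [-4.2, -0.9], [-4.7, -0.9], [-5.2, -0.9], [-5.7, -0.9], [-6.1, -0.9], [-6.6, -0.9], [-7.1, -0.8], [-7.6, -0.7], [-8.0, -0.7], [-8.5, -0.6], [-9.0, -0.5], [-9.4, -0.4]]
```

Emit:
{"fn": "drive_tool", "kwargs": {
  "deltas": "0 0 -0.5 0 0 0 1;0 -0.1 -1 0 0 0 1;0 -0.1 -1.4 0 0 0 1;0 -0.2 -1.9 0 0 0 1;0 -0.3 -2.4 0 0 0 1;0 -0.4 -2.9 0 0 0 1;0 -0.5 -3.3 0 0 0 1;0 -0.6 -3.8 0 0 0 1;0 -0.7 -4.2 0 0 0 1;0 -0.9 -4.7 0 0 0 1;0 -1 -5.2 0 0 0 1;0 -1.2 -5.6 0 0 0 1;0 -1.4 -6 0 0 0 1;0 -1.6 -6.5 0 0 0 1;0 -1.8 -6.9 0 0 0 1;0 -2 -7.3 0 0 0 1;0 -2.3 -7.7 0 0 0 1;0 -2.5 -8.1 0 0 0 1;0 -2.8 -8.5 0 0 0 1;0 -3.1 -8.9 0 0 0 1"
}}

```text
clock: 17.9
tcp_pos: [0.4514, 0.1437, 0.1978]
tool_rot: [[0.125, -0.992, -0.001], [-0.992, -0.125, 0.0], [-0.001, 0.001, -1.0]]
contact_force: [-4.2, 5.2, 5.8]
grip_width: 0.0167
grasp_force: 41.7
```

Emit:
{"fn": "drive_tool", "kwargs": {
  "deltas": "0 -0.3 -0.4 0 0 0 1;0 -0.6 -0.8 0 0 0 1;0 -0.9 -1.1 0 0 0 1;0 -1.2 -1.5 0 0 0 1;0 -1.6 -1.8 0 0 0 1;0 -1.9 -2.2 0 0 0 1;0 -2.3 -2.5 0 0 0 1;0 -2.6 -2.8 0 0 0 1;0 -3 -3.1 0 0 0 1;0 -3.4 -3.4 0 0 0 1;0 -3.8 -3.7 0 0 0 1;0 -4.2 -3.9 0 0 0 1;0 -4.6 -4.2 0 0 0 1;0 -5 -4.4 0 0 0 1;0 -5.4 -4.7 0 0 0 1;0 -5.8 -4.9 0 0 0 1;0 -6.3 -5.1 0 0 0 1;0 -6.7 -5.3 0 0 0 1;0 -7.1 -5.5 0 0 0 1;0 -7.6 -5.6 0 0 0 1"
}}

```text
clock: 19.9
tcp_pos: [0.5276, 0.1531, 0.2549]
tool_rot: [[0.125, -0.992, 0.001], [-0.992, -0.125, 0.0], [-0.0, -0.001, -1.0]]
contact_force: [-7.6, 2.5, 24.9]
grip_width: 0.0168
grasp_force: 43.5
```

Emit:
{"fn": "drive_tool", "kwargs": {
  "deltas": "0 -0.5 -0.3 0 0 0 1;0 -0.9 -0.5 0 0 0 1;0 -1.4 -0.6 0 0 0 1;0 -1.8 -0.7 0 0 0 1;0 -2.3 -0.8 0 0 0 1;0 -2.8 -0.9 0 0 0 1;0 -3.3 -1 0 0 0 1;0 -3.7 -1 0 0 0 1;0 -4.2 -1.1 0 0 0 1;0 -4.7 -1.1 0 0 0 1;0 -5.2 -1.1 0 0 0 1;0 -5.7 -1.1 0 0 0 1;0 -6.1 -1.1 0 0 0 1;0 -6.6 -1.1 0 0 0 1;0 -7.1 -1 0 0 0 1;0 -7.6 -0.9 0 0 0 1;0 -8 -0.9 0 0 0 1;0 -8.5 -0.8 0 0 0 1;0 -9 -0.7 0 0 0 1;0 -9 -0.7 0 0 0 1"
}}

```text
clock: 21.9
tcp_pos: [0.6171, 0.1642, 0.2602]
tool_rot: [[0.125, -0.992, -0.001], [-0.992, -0.125, -0.0], [0.0, 0.001, -1.0]]
contact_force: [-3.3, 1.5, -17.2]
grip_width: 0.0168
grasp_force: 39.8
```

Emit:
{"fn": "drive_tool", "kwargs": {
  "deltas": "0 -0.1 0.05 0 0 0 1;0 -0.2 0.1 0 0 0 1;0 -0.3 0.15 0 0 0 1;0 -0.4 0.2 0 0 0 1;0 -0.5 0.2 0 0 0 1;0 -0.5 0.2 0 0 0 1"
}}

```text
clock: 22.5
tcp_pos: [0.6216, 0.1648, 0.259]
tool_rot: [[0.125, -0.992, -0.0], [-0.992, -0.125, -0.0], [0.0, 0.0, -1.0]]
contact_force: [-3.3, 0.3, -12.1]
grip_width: 0.0162
grasp_force: 40.3
```

Emit:
{"fn": "drive_tool", "kwargs": {
  "deltas": "0 -0.1 0.1 0 0 0 1;0 -0.2 0.15 0 0 0 1;0 -0.2 0.15 0 0 0 1"
}}

```text
clock: 22.8
tcp_pos: [0.6231, 0.1649, 0.2584]
tool_rot: [[0.125, -0.992, 0.0], [-0.992, -0.125, -0.0], [0.0, -0.0, -1.0]]
contact_force: [-10.8, -1.2, 0.5]
grip_width: 0.0165
grasp_force: 41.5
```

At the stop: the sideways resistance rose to 11 N. I'll release gradually, rise, back off and check.

Emit:
{"fn": "drive_tool", "kwargs": {
  "deltas": "0 0.1 0 0 0 0 0.4;0 0.1 0 0 0 0 0.2;0 0.1 0 0 0 0 0;0 0.1 0 0 0 0 -0.2;0 0.1 0 0 0 0 -0.3;0 0.1 0 0 0 0 -0.3;0 0.1 -1 0 0 0 -0.3;0 0.1 -3 0 0 0 -0.3;0 0.1 -6 0 0 0 -0.3;0 0.1 -8 0 0 0 -0.3;0 4 -9 0 0 0 -0.3;0 8 -9 0 0 0 -0.3;0 12 -9 0 0 0 -0.3;0 16 -9 0 0 0 -0.3;0 20 -9 0 0 0 -0.3;0 24 -9 0 0 0 -0.3;0 24 -9 0 0 0 -0.3;0 24 -9 0 0 0 -0.3"
}}

```text
clock: 24.6
tcp_pos: [0.3854, 0.1351, 0.3484]
tool_rot: [[0.125, -0.992, 0.002], [-0.992, -0.125, 0.0], [0.0, -0.002, -1.0]]
contact_force: [0.8, 0.3, 0.3]
grip_width: 0.0555
grasp_force: 0.0
```

```bash
python3 - <<'E'
from h import *
import cv2
s=telemetry.sense();print(s["clock"],s["tcp_pos"],s["contact_force"])
im=eyes.read_camera("scene")[:,:,::-1];x,y,w,h=195,160,225,220
c=cv2.resize(im[y:y+h,x:x+w],None,fx=2.6,fy=2.6,interpolation=cv2.INTER_CUBIC)
P=[.49604,.14876,.1253]
for z,col in ((.122,(0,255,0)),(.130,(0,255,255))):
    for u in proj("scene",place(P,[[.013,.042,z],[.013,-.042,z],[-.013,-.042,z],[-.013,.042,z]])): cv2.circle(c,(int((u[0]+1.7-x+.5)*2.6),int((u[1]+.5-y+.5)*2.6)),2,col,1)
cv2.imwrite("pics/c7.png",c)
a=cv2.imread("pics/scene0.png").astype(int);d=np.abs(a-im).sum(2)
print("lever/bottle/driver diff",d[228:250,313:345].mean(),d[279:333,238:261].mean(),d[254:286,345:382].mean())
E
```

```text
24.6 [0.38537968 0.13505704 0.34840555] [0.80643773 0.27317781 0.26101605]
lever/bottle/driver diff 12.379261363636363 14.214975845410628 50.897804054054056
```

View pics/c7.png

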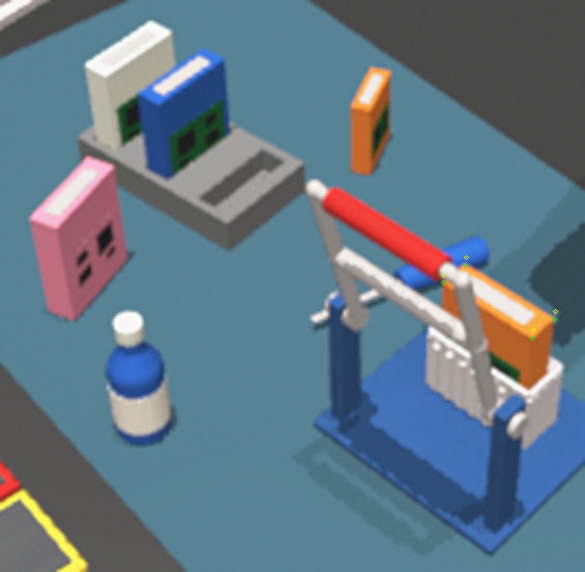

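The cartridge top corner, around (552,322), matches the fully-home height. The lever is back up where it started, and the other objects look unmoved.

```bash
python3 -c "
from station import workorder
print(workorder.sign_off())"
```

```text
the job is handed in; nothing more can be done
None
```

The orange cartridge is pressed fully home in the housing and the lever was eased back up to its stop; the other items look undisturbed. The job was handed in at about 25 s, and no verdict was returned.

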